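# Pack the check weights and hover the lid over the case

### The arm

A 6-joint arm with a two-finger parallel gripper is mounted at the origin on a cart in front of the work surface, level with it; the furniture and walls round the work are solid. World frame = base frame: x ahead of the robot, y to its left, z up, the work surface at z = 0. Lengths are in m, angles in rad, forces in N, time in s.
With the tool pointing down it reaches from about 0.4 to 0.825 m from the base axis. Payload 7 kg.
Tool frame: the origin (TCP) lies midway between the tips of the shut fingers; the grasp point (between the pads) lies 19 mm behind it (manip.grip_depth is the distance from the TCP to the grasp point, in m); z points along the fingers, y is the line along which they close (so a half turn about z gives the same grasp; the last joint's range is limited). The gripper opens to 85 mm and grips with 20 to 120 N. Pads are 22 mm wide; open, the fingers measure 114 mm over their backs; the gripper's body (76 mm by 85 mm) begins 54 mm behind the grasp point. The pads swing forward as they close: fully open they stand 13 mm farther back than shut.
Start: joints at [1.637, 0.359, 0.012, 0, -1.224, -0.288], TCP at [0.149, 0.658, 0.231] pointing down, gripper open.
Joint ranges: [-3.07, 3.07], [-1.43, 2.12], [-1.02, 1.25], [-3.03, 1.67], [-3.05, -0], [-3.03, 3.03]. Speed limits (rad/s): [2.39, 2.39, 3.01, 3.14, 3.14, 3.14].

### API

Orientations are given as a 3x3 rotation matrix whose columns are the frame's x, y, z axes.
In Python, from workcell import telemetry, vision, finish_job, manip gives the robot as it stands.
- The arm moves only by the tool apply_moves, never from a script. Its argument "plan" is a list of rows, each a list of 5 numbers: the closure, from -1 (fully open) to 1 (shut), then the shift along the tool's x, y, z in cm, then the turn about the tool's z in rad. In form: [[gripper, x, y, z, turn], ...]. A call has 1 to 5 rows; each row is the pose to reach, as a shift and turn from the pose commanded when the call began, along the tool's axes at that moment; what a row does not reach only later rows make up. A row lasts 1/12 s, in which the tool goes at most 41.7 mm and 7.16 degrees, less where a joint would pass 70% of its speed; a pose out of reach is approached as far as the arm can. A call with a gripper value outside its range is refused whole. The fingers move at their own pace and stop on an object; "grip_force" is the grip in N (left out, the last holds). Time passes only in rows, so rows that repeat a pose let the fingers close. It gives the time, the measured TCP pose, the force, the opening and the grip force at its end, in the units of the state.
- telemetry.state(): the state, without advancing time (a new reading comes with each control period).
- vision.snapshot(name): name is "side" or "top"; returns (picture, depth): 400x640x3 uint8, red, green, blue; 400x640 float32, m along the optical axis (not along the pixel's ray), 0 where there is no reading.
- vision.camera_model(name): a dict with "fx", "fy", "cx", "cy" (pixels), "extrinsics" (4x4, takes a point from camera to world coordinates). Camera axes: x right, y down, z forward; pixel columns grow to the right and rows downward; lengths in m; the calibration is good to about 2 mm. A picture is of the moment at which its call begins. camera_model takes no time and is no camera call.
- finish_job(): hands the job in; it is judged then, once.
The state is a dict: "time_s": time; "qpos": joint angles; "joint_vel": joint speeds; "tau": joint torques, N m; "position": TCP position; "eef_rot": TCP orientation; "force": force on the tool from outside, world axes, zero at the start; "moment": the same for the moment, N m; "gripper_width": finger opening in m; "gripper_force": force on a finger pad.
Only numpy, scipy, OpenCV 4.12 (cv2) and the standard library are available. Lean on these libraries where they do the work, as an engineer would, in place of code of your own. Each camera call takes 0.05 s, during which the arm holds its last target. There are 200 camera calls.

### The job

Stand the three brass check weights upright on the floor of the open wooden case, in any order, and only then fetch its loose lid by the bar handle. Carry the lid over the row of beaker and tins standing between, not round it, without disturbing them, and finish still holding it level, centred and square above the case, about 15 mm clear of the rim: the lid must not touch the case, because the contents are to be inspected before it is closed.

Things in the scene. Friction and masses are not known exactly. Their poses are not given: they have to be found in the camera images.
- case: Open wooden case fixed to the bench, 120 x 200 x 70 mm outside (own x, y, z), walls and floor 6 mm, so 108 x 188 mm inside, 64 mm deep. Origin at the centre of its underside, z up; its long side runs along its y. Stands left or right of the row of beaker and tins, the lid on the other side; turned up to 0.3 rad.
- case_rim (a point): Centre of the mouth of the case, level with its rim, 70 mm above the bench; axes as the case's.
- case_floor (a point): Centre of the inner floor of the case, 6 mm above the bench; axes as the case's.
- lid: Loose lid, 0.3 kg: wooden plate 124 x 204 x 10 mm (own x, y, z), a locating lip 88 x 168 x 6 mm below it, and on top a solid steel bar handle along y through the middle, 14 mm thick, 90 mm long, from 16 (plate top) to 51 mm above the origin, between 3 mm high feet. Lies flat on its lip. Origin at the centre of the lip's underside, z up. Same after a half turn.
- weight_large: Largest brass check weight, about 0.8 kg, 48 mm diameter and 50 mm high in all: round body 37 mm high with a 26 mm knob on top. Origin at the centre of its underside, z up. Stands on the bench in front of the row.
- weight_medium: Middle brass check weight, about 0.5 kg, 38 mm diameter and 40 mm high in all: body 29 mm high, 20 mm knob on top. Origin at the centre of its underside, z up.
- weight_small: Smallest brass check weight, about 0.2 kg, 30 mm diameter and 30 mm high in all: body 22 mm high, 16 mm knob on top. Origin at the centre of its underside, z up.
- beaker: Whitish plastic beaker, 66 mm diameter, 85 mm high, loose; one of the row of three that stands between lid and case. Leave it where it is. Origin at the centre of its underside, z up.
- tin_tall: Lidded tin, 58 mm diameter, 60 mm high, loose, in the row. Leave it where it is. Origin at the centre of its underside, z up.
- tin_low: Lidded tin, 68 mm diameter, 45 mm high, loose, in the row. Leave it where it is. Origin at the centre of its underside, z up.
Things that resemble listed ones, but are neither listed nor needed, are in the scene too. Leave any pink or turquoise look-alike of the weight_medium alone.

How it is judged:
By the outcome, as a careful person would: the job done as asked, in the order asked, and still so for the second after the job is handed in, while the arm keeps its last pose, push and grip.
It also fails if it takes over 72 s, if anything falls off the work surface, if the arm or the gripper's body presses on something with over 40 N, if the wrist force passes 120 N, or if a joint passes its speed limit or range.

## Working session

There is one attempt and no reset: what is moved stays moved. The work goes in short steps, Python scripts to look and compute and a tool call to move; the robot and the scene stay as the last step left them, time stands still between calls to the robot, and variables do not carry over. Pictures are saved under pics/ and viewed, at most 10 in all, crops included, and the job is handed in when it is done.

Besides the shell and the picture viewer there is one more tool, called after ">>>" as name([rows], argument=value, ...), one row to a line, values as JSON. apply_moves: Moves the arm, as the interface text tells. Its arguments: {"type":"object","properties":{"plan":{"type":"array","items":{"type":"array","items":{"type":"number"}}},"grip_force":{"type":"number"}},"required":["plan"]}

```bash
ls; mkdir -p pics
cat > h.py <<'E'
import numpy as np,cv2
from workcell import telemetry, vision, finish_job, manip
def snap(n,f=None):
    p,d=vision.snapshot(n); np.savez('/tmp/'+n+'.npz',p=p,d=d)
    if f: cv2.imwrite('pics/'+f,p[:,:,::-1])
    return p,d
def world(n,d):
    m=vision.camera_model(n);v,u=np.mgrid[0:400,0:640]
    P=np.stack([(u-m['cx'])/m['fx']*d,(v-m['cy'])/m['fy']*d,d,np.ones_like(d)],-1)
    W=(P@np.array(m['extrinsics']).T)[...,:3]; W[d==0]=np.nan; return W
def load(n):
    z=np.load('/tmp/'+n+'.npz'); return z['p'],z['d'],world(n,z['d'])
E
python3 - <<'E'
from h import *
for n in('top','side'):
    p,d=snap(n); m=vision.camera_model(n); print(n,m)
    cv2.imwrite(f'pics/{n}0.png',p[:,:,::-1])
s=telemetry.state();print(s)
E
```

```text
pics
top {'fx': 366.86065187279553, 'fy': 366.86065187279553, 'cx': 321.46612825661003, 'cy': 197.03062253800246, 'extrinsics': array([[-2.77917616e-03, -9.99092538e-01,  4.25014799e-02,
         4.77981958e-01],
       [-9.99982062e-01,  3.00213559e-03,  5.18299500e-03,
         9.77366809e-04],
       [-5.30588683e-03, -4.24863131e-02, -9.99082960e-01,
         9.68476967e-01],
       [ 0.00000000e+00,  0.00000000e+00,  0.00000000e+00,
         1.00000000e+00]])}
side {'fx': 414.02333801413477, 'fy': 414.02333801413477, 'cx': 319.9657429145041, 'cy': 199.6778793188437, 'extrinsics': array([[ 0.95673536, -0.09523821,  0.27493114,  0.25971655],
       [-0.28999224, -0.38910701,  0.87435704, -0.85130452],
       [ 0.02370543, -0.9162562 , -0.39989078,  0.45787366],
       [ 0.        ,  0.        ,  0.        ,  1.        ]])}
{'time_s': 0.1, 'qpos': array([ 1.63710655e+00,  3.59319939e-01,  1.11365448e-02, -2.73193032e-04,
       -1.22410946e+00, -2.88133841e-01]), 'joint_vel': array([ 0.00021846, -0.00122524,  0.00130495,  0.00188828, -0.00185932,
        0.00284666]), 'tau': array([-1.19208988e-03, -5.84761190e+01,  2.94110870e+01,  6.95449322e+00,
       -3.09843796e-03,  1.60469415e-05]), 'position': array([0.14842806, 0.65803121, 0.23045466]), 'eef_rot': array([[ 9.75477404e-01, -2.20099547e-01, -1.57212888e-04],
       [-2.20099530e-01, -9.75476251e-01, -1.51025028e-03],
       [ 1.79047964e-04,  1.50781751e-03, -9.99998847e-01]]), 'force': array([-0.14512581,  0.24694311, -0.56132525]), 'moment': array([-0.02126633,  0.04911558,  0.00603483]), 'gripper_force': 0.0, 'gripper_width': 0.08541548590992668}
```

View pics/top0.png

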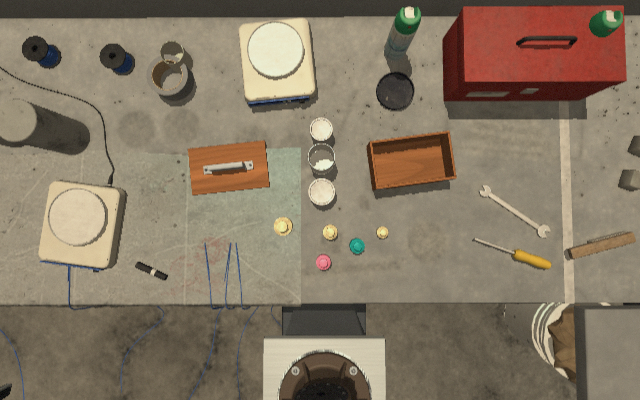

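View pics/side0.png

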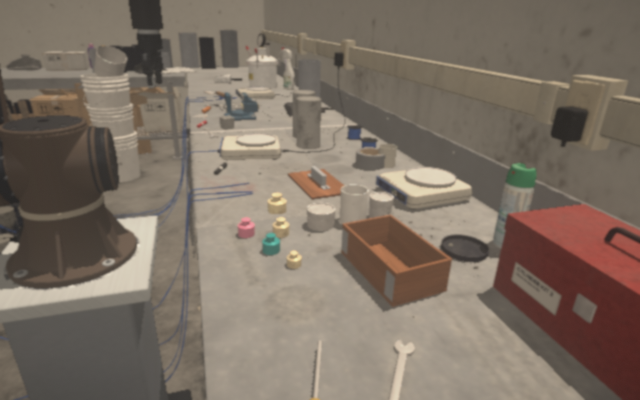

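Top view: candidates for the weights are brass large (283,226), medium (330,232), small (382,232); look-alikes are pink (323,262) and turquoise (357,245). The lid is at (229,167) on the left and the case at (412,160) on the right. The row is at (321,129), (321,157), (321,192).

Run:
```python
from h import *
p,d,W=load('top')
c=p[100:280,180:460]; cv2.imwrite('pics/c1.png',cv2.resize(c,None,fx=2.85,fy=2.85,interpolation=cv2.INTER_CUBIC)[:,:,::-1])
def blob(name,u,v,r,zlo,zhi):
    w=W[v-r:v+r+1,u-r:u+r+1].reshape(-1,3); w=w[np.isfinite(w[:,2])]
    k=w[(w[:,2]>zlo)&(w[:,2]<zhi)]
    c,R=cv2.minEnclosingCircle((k[:,:2]*1000).astype(np.float32))
    print(name,len(k),'mean',k[:,:2].mean(0).round(4),'circ',np.round(c,1),round(R,1),'zmax',k[:,2].max().round(4),'zmed',np.median(k[:,2]).round(4))
blob('L',283,226,16,.042,.07);blob('M',330,232,12,.033,.06);blob('S',382,232,12,.023,.05)
blob('L all',283,226,16,.02,.07);blob('M all',330,232,12,.015,.06);blob('S all',382,232,12,.012,.05)
blob('pink',323,262,10,.033,.06);blob('turq',357,245,12,.033,.06)
blob('r1',321,129,18,.03,.1);blob('r2',321,157,14,.07,.1);blob('r3',321,192,18,.03,.1)
def rect(name,u0,u1,v0,v1,zlo,zhi):
    w=W[v0:v1,u0:u1].reshape(-1,3);k=w[(w[:,2]>zlo)&(w[:,2]<zhi)]
    print(name,len(k),cv2.minAreaRect((k[:,:2]*1000).astype(np.float32)),np.median(k[:,2]).round(4))
rect('lid',180,280,132,200,.01,.024);rect('handle',195,265,150,185,.04,.06);rect('case',362,462,125,195,.062,.08)
rect('casefloor',362,462,125,195,-.002,.015)
print('bench',W[215,300],W[250,420],W[210,200])
```

```text
L 88 mean [0.4434 0.1055] circ [443.  105.4] 13.3 zmax 0.0519 zmed 0.048
M 53 mean [ 0.4278 -0.0149] circ [427.8 -15.1] 10.2 zmax 0.0422 zmed 0.0376
S 34 mean [ 0.4266 -0.1502] circ [ 426.7 -151. ] 8.2 zmax 0.0327 zmed 0.0273
L all 274 mean [0.4436 0.1048] circ [443.3 105.7] 23.9 zmax 0.0519 zmed 0.0324
M all 175 mean [ 0.4282 -0.0152] circ [428.  -15.1] 18.9 zmax 0.0422 zmed 0.0255
S all 106 mean [ 0.4268 -0.1496] circ [ 426.6 -150.4] 14.7 zmax 0.0327 zmed 0.0189
pink 55 mean [0.3508 0.003 ] circ [350.7   2.6] 10.3 zmax 0.0416 zmed 0.0375
turq 53 mean [ 0.3924 -0.0847] circ [392.9 -84.6] 10.2 zmax 0.0404 zmed 0.0374
r1 517 mean [0.6804 0.0069] circ [673.5   6.1] 42.3 zmax 0.0863 zmed 0.0575
r2 103 mean [0.6164 0.007 ] circ [613.2   6.5] 32.9 zmax 0.0878 zmed 0.0825
r3 572 mean [0.5305 0.0064] circ [530.5   6.5] 34.1 zmax 0.0487 zmed 0.0422
lid 3420 ((596.0958251953125, 250.18548583984375), (124.41122436523438, 204.61300659179688), 5.963915824890137) 0.015
handle 210 ((596.0140380859375, 249.7926483154297), (14.16020393371582, 89.33809661865234), 6.302639484405518) 0.0495
case 692 ((607.6798095703125, -218.93951416015625), (120.38787841796875, 200.90304565429688), 7.500686168670654) 0.0682
casefloor 4600 ((618.5816040039062, -233.5301513671875), (264.496826171875, 184.5025177001953), 89.79625701904297) 0.0032
bench [0.47192869 0.06258375 0.00267164] [ 3.79403009e-01 -2.51929724e-01  3.38009997e-04] [ 0.48584678  0.32753338 -0.00118251]
```

View pics/c1.png

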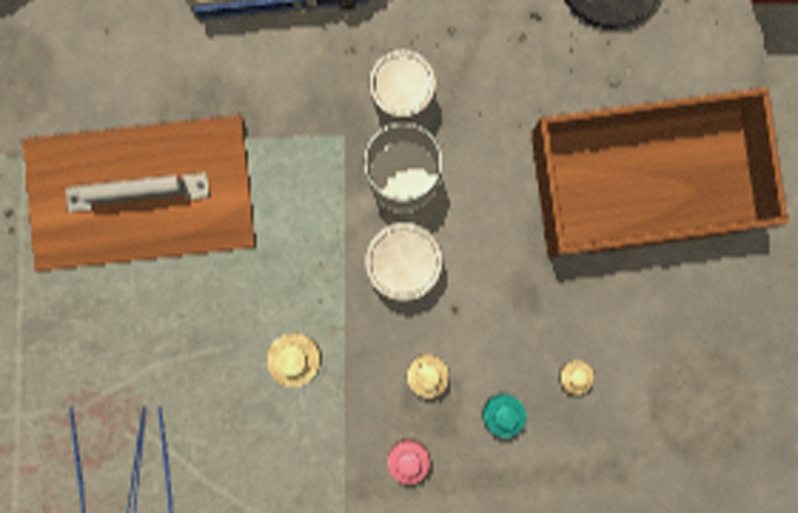

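The crop confirms the choice: the brass weights are large (0.443,0.105), medium (0.428,-0.015) and small (0.4267,-0.150). Knob radii 13/10/8 mm and the heights match the sizes given. The lid is at (0.596,0.250) with yaw about 6.1°, and the case at (0.6077,-0.219) with yaw about 7.5°. I'll start moving toward the large weight.

>>> apply_moves([
  [-0.5,2.7,3.1,0,0],
  [-0.5,5.4,6.2,0,0],
  [-0.5,8.1,9.3,0,0],
  [-0.5,10.8,12.4,0,0],
  [-0.5,13.5,15.5,0,0],
], grip_force=60)

```text
time_s: 0.52
position: [0.2466, 0.4755, 0.2308]
eef_rot: [[0.976, -0.22, -0.0], [-0.22, -0.976, -0.001], [-0.0, 0.001, -1.0]]
force: [0.2, 1.3, 1.0]
gripper_width: 0.064
gripper_force: 0.0
```

>>> apply_moves([
  [-0.5,2.7,3.1,0,0],
  [-0.5,5.4,6.2,0,0],
  [-0.5,8.1,9.3,0,0],
  [-0.5,10.8,12.4,0,0],
  [-0.5,13.5,15.5,0,0],
])

```text
time_s: 0.93
position: [0.344, 0.2946, 0.2313]
eef_rot: [[0.976, -0.219, -0.0], [-0.219, -0.976, 0.0], [-0.0, -0.0, -1.0]]
force: [1.7, 1.0, 0.6]
gripper_width: 0.0643
gripper_force: 0.0
```

>>> apply_moves([
  [-0.5,2.7,3.1,0,0],
  [-0.5,5.4,6.2,0,0],
  [-0.5,8.1,9.3,0,0],
  [-0.5,10.8,12.4,0,0],
  [-0.5,13.5,15.5,0,0],
])

```text
time_s: 1.35
position: [0.4416, 0.1137, 0.2315]
eef_rot: [[0.976, -0.22, 0.0], [-0.22, -0.976, 0.0], [0.0, -0.001, -1.0]]
force: [0.6, 0.6, 0.8]
gripper_width: 0.0638
gripper_force: 0.0
```

>>> apply_moves([
  [-0.5,0,0,0,0.12],
  [-0.5,0,0,0,0.24],
  [-0.5,0,0,0,0.36],
  [-0.5,0,0,0,0.48],
  [-0.5,0,0,0,0.6],
])

```text
time_s: 1.77
position: [0.4411, 0.1153, 0.231]
eef_rot: [[0.676, -0.737, -0.001], [-0.737, -0.676, -0.0], [-0.0, 0.001, -1.0]]
force: [-0.3, -0.4, 0.1]
gripper_width: 0.064
gripper_force: 0.0
```

>>> apply_moves([
  [-0.5,0,0,0,0.12],
  [-0.5,0,0,0,0.24],
  [-0.5,0,0,0,0.36],
  [-0.5,0,0,0,0.48],
  [-0.5,0,0,0,0.6],
])

```text
time_s: 2.18
position: [0.441, 0.1156, 0.231]
eef_rot: [[0.142, -0.99, -0.001], [-0.99, -0.142, -0.0], [0.0, 0.001, -1.0]]
force: [-0.8, 0.2, 0.4]
gripper_width: 0.0642
gripper_force: 0.0
```

```bash
cat >> h.py <<'E'
YAW={'case':np.radians(7.5),'lid':np.radians(6.1)}
def rel(target,yaw=YAW['case']):
    "shift (cm) in tool axes and turn (rad) from the measured pose to TCP target"
    s=telemetry.state();R=np.array(s['eef_rot']);p=np.array(s['position'])
    d=R.T@(np.array(target)-p)*100
    a=np.arctan2(R[1,0],R[0,0]); t=-((yaw-np.pi/2)-a)
    print('t',round(s['time_s'],2),'pos',p.round(4),'w',round(float(s['gripper_width']),4),'f',np.round(s['force'],1),'gf',round(float(s['gripper_force']),1),'-> shift',d.round(2),'turn',round(t,3),'tilt',R[:2,2].round(4),'q',np.round(s['qpos'],2))
def incase(x,y,z):
    c,s=np.cos(YAW['case']),np.sin(YAW['case']); return [.6077+c*x-s*y,-.2190+s*x+c*y,z]
E
python3 -c "
from h import *
rel([.4430,.1053,.008])"
```

```text
t 2.18 pos [0.441  0.1156 0.231 ] w 0.0642 f [-0.8  0.2  0.4] gf 0.0 -> shift [ 1.05 -0.06 22.3 ] turn 0.012 tilt [-0.0005 -0.0002] q [ 0.69 -0.01 -0.45 -0.   -1.13 -0.55]
```

>>> apply_moves([
  [-0.5,1.0,0,2,0.012],
  [-0.5,1.05,-0.06,5,0.012],
  [-0.5,1.05,-0.06,8,0.012],
  [-0.5,1.05,-0.06,11,0.012],
  [-0.5,1.05,-0.06,14,0.012],
])

```text
time_s: 2.6
position: [0.4432, 0.1052, 0.0902]
eef_rot: [[0.136, -0.991, 0.0], [-0.991, -0.136, 0.0], [-0.0, -0.001, -1.0]]
force: [0.4, 0.8, -0.2]
gripper_width: 0.0637
gripper_force: 0.0
```

```bash
python3 -c "
from h import *
rel([.4430,.1053,.005])
snap('side','s1.png'); p,d,W=load('side');cv2.imwrite('pics/s1.png',cv2.resize(p[120:320,180:380],None,fx=3,fy=3)[:,:,::-1])"
```

```text
t 2.6 pos [0.4432 0.1052 0.0902] w 0.0637 f [ 0.4  0.8 -0.2] gf 0.0 -> shift [-0.01  0.02  8.52] turn 0.006 tilt [0.0004 0.0005] q [ 0.67  0.15 -0.65 -0.   -0.78 -0.53]
```

View pics/s1.png

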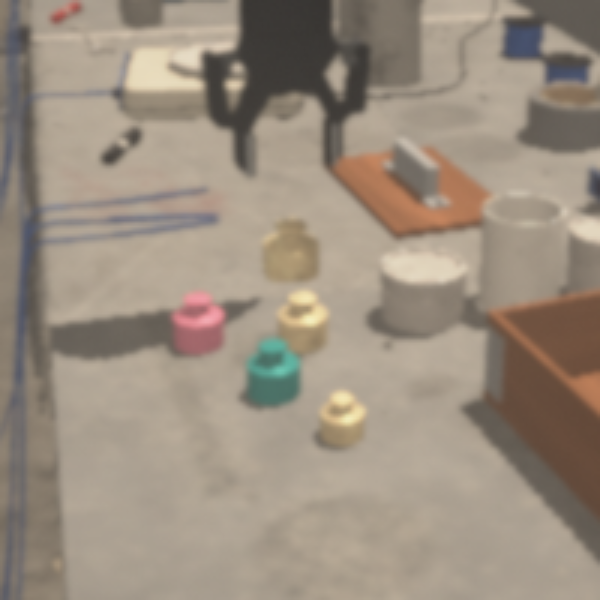

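The gripper is centred over the large weight (crop 290,250), but its knuckles stand out wider than the fingers. I'll measure their span and height before reaching into the case.

```bash
python3 -c "
from h import *
p,d,W=load('side');w=W[120:200,230:320].reshape(-1,3)
k=w[(abs(w[:,1]-.105)<.06)&(abs(w[:,0]-.443)<.12)&(w[:,2]>.07)]
for z in np.arange(.08,.24,.01):
    q=k[abs(k[:,2]-z)<.005]
    if len(q): print(round((z-.0902)*1000),len(q),((q[:,0].min()-.443)*1000).round(),((q[:,0].max()-.443)*1000).round(), 'y',((np.median(q[:,1])-.105)*1000).round())
"
```

```text
10 28 -44.0 38.0 y -5.0
20 58 -46.0 45.0 y -6.0
30 59 -46.0 45.0 y -6.0
40 61 -46.0 47.0 y -7.0
50 62 -59.0 65.0 y -10.0
60 144 -64.0 64.0 y -6.0
70 133 -66.0 65.0 y -9.0
80 180 -66.0 67.0 y -11.0
90 168 -67.0 67.0 y -12.0
100 224 -69.0 69.0 y -13.0
110 237 -69.0 69.0 y -10.0
120 112 -38.0 40.0 y -11.0
130 97 -37.0 34.0 y -30.0
140 135 -37.0 34.0 y -33.0
```

>>> apply_moves([
  [-0.5,0,0,2,0.0],
  [-0.5,0,0,4,0],
  [-0.5,0,0,6,0],
  [-0.5,0,0,7.6,0],
  [-0.5,0,0,7.6,0],
])

```text
time_s: 3.07
position: [0.442, 0.1044, 0.0134]
eef_rot: [[0.136, -0.991, -0.004], [-0.991, -0.136, -0.003], [0.002, 0.004, -1.0]]
force: [0.2, -0.8, -0.7]
gripper_width: 0.0642
gripper_force: 0.0
```

>>> apply_moves([
  [0.3,0,0,0,0.0],
  [0.3,0,0,0,0],
  [0.3,0,0,0,0],
  [0.3,0,0,0,0],
  [0.3,0,0,0,0],
])

```text
time_s: 3.48
position: [0.4435, 0.1056, 0.0166]
eef_rot: [[0.137, -0.991, 0.001], [-0.991, -0.137, 0.001], [-0.0, -0.001, -1.0]]
force: [-4.0, 0.5, 7.8]
gripper_width: 0.0445
gripper_force: 62.0
```

Knuckles reach ±65 mm about 45 mm above the TCP, so they would meet the rim with a body grip. I'll regrip the large weight by its knob, which holds the fingers narrower and higher, and do the same for the others.

>>> apply_moves([
  [-0.5,0,0,0,0.0],
  [-0.5,0,0,0,0],
  [-0.5,0,0,0.5,0],
  [-0.5,0,0,2.1,0],
  [-0.5,0,0,2.1,0],
])

```text
time_s: 3.9
position: [0.4447, 0.1063, -0.0058]
eef_rot: [[0.138, -0.99, 0.002], [-0.99, -0.138, 0.001], [-0.001, -0.002, -1.0]]
force: [1.4, 0.1, 0.2]
gripper_width: 0.0638
gripper_force: 0.0
```

Wrong sign on my part: tool z points down. There was no contact, so I'll go up now.

>>> apply_moves([
  [-0.5,0,0,-1.5,0.0],
  [-0.5,0,0,-3,0],
  [-0.5,0,0,-4.2,0],
  [-0.5,0,0,-4.2,0],
  [-0.2,0,0,-4.2,0],
])

```text
time_s: 4.32
position: [0.4439, 0.1058, 0.0366]
eef_rot: [[0.137, -0.991, 0.001], [-0.991, -0.137, 0.001], [-0.001, -0.002, -1.0]]
force: [-0.2, -0.3, -0.7]
gripper_width: 0.0533
gripper_force: 0.0
```

>>> apply_moves([
  [0.8,0,0,0,0.0],
  [0.8,0,0,0,0],
  [0.8,0,0,0,0],
  [0.8,0,0,0,0],
  [0.8,0,0,0,0],
], grip_force=80)

```text
time_s: 4.73
position: [0.4434, 0.1052, 0.0361]
eef_rot: [[0.137, -0.991, -0.001], [-0.991, -0.137, -0.001], [0.001, 0.001, -1.0]]
force: [-1.3, -1.2, 4.6]
gripper_width: 0.0207
gripper_force: 78.1
```

```bash
python3 -c "
from h import *
rel([.4430,.1053,.036])
p,d=snap('side');cv2.imwrite('pics/s2.png',cv2.resize(p[140:260,200:360],None,fx=4,fy=4)[:,:,::-1])"
```

```text
t 4.73 pos [0.4434 0.1052 0.0361] w 0.0207 f [-1.3 -1.2  4.6] gf 78.1 -> shift [-0.01  0.03  0.01] turn 0.006 tilt [-0.0005 -0.0007] q [ 0.67  0.24 -0.71  0.   -0.63 -0.53]
```

View pics/s2.png

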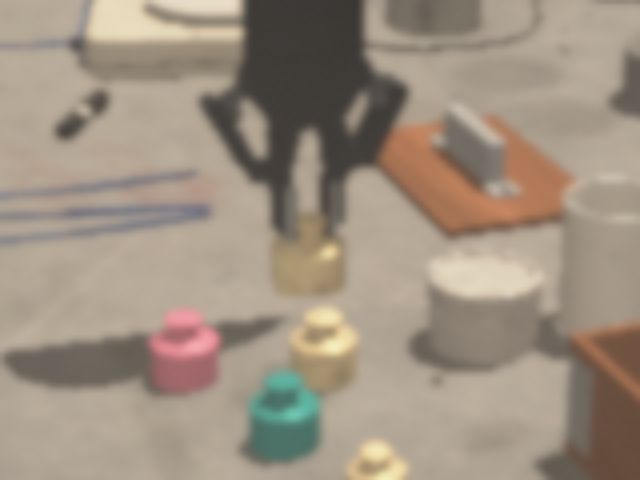

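The knob is cleanly gripped: tips at the shoulder, weight upright. Lift and carry it to the case.

>>> apply_moves([
  [0.8,0,0,-1.5,0.0],
  [0.8,0,0,-4.5,0],
  [0.8,0,0,-7.5,0],
  [0.8,0,0,-10.5,0],
  [0.8,0,0,-12.5,0],
])

```text
time_s: 5.2
position: [0.4428, 0.1052, 0.1622]
eef_rot: [[0.136, -0.991, -0.001], [-0.991, -0.136, -0.0], [0.0, 0.001, -1.0]]
force: [1.3, 1.5, -8.8]
gripper_width: 0.0205
gripper_force: 79.9
```

>>> apply_moves([
  [0.8,3,-0.9,0,0.0],
  [0.8,6.6,-2,0,0],
  [0.8,10.2,-3.1,0,0],
  [0.8,13.8,-4.2,0,0],
  [0.8,17.4,-5.3,0,0],
])

```text
time_s: 5.62
position: [0.5184, -0.0613, 0.1591]
eef_rot: [[0.136, -0.991, -0.004], [-0.991, -0.136, 0.0], [-0.001, 0.004, -1.0]]
force: [1.1, 0.8, -8.8]
gripper_width: 0.0208
gripper_force: 79.9
```

>>> apply_moves([
  [0.8,3.6,-1.1,0,0.0],
  [0.8,7.2,-2.2,0,0],
  [0.8,10.8,-3.3,0,0],
  [0.8,14.4,-4.4,0,0],
  [0.8,18,-5.4,0,0],
])

```text
time_s: 6.03
position: [0.5967, -0.2319, 0.158]
eef_rot: [[0.136, -0.991, -0.005], [-0.991, -0.136, 0.002], [-0.002, 0.005, -1.0]]
force: [1.4, 0.5, -8.7]
gripper_width: 0.0204
gripper_force: 79.9
```

>>> apply_moves([
  [0.8,2.5,-0.7,0,0.0],
  [0.8,4,-1.1,0,0],
  [0.8,4,-1.1,0,0],
  [0.8,4,-1.1,0,0],
])

```text
time_s: 6.37
position: [0.6123, -0.2691, 0.1574]
eef_rot: [[0.134, -0.991, -0.006], [-0.991, -0.134, 0.002], [-0.003, 0.006, -1.0]]
force: [0.0, 0.6, -8.3]
gripper_width: 0.0205
gripper_force: 79.9
```

```bash
python3 -c "
from h import *
rel(incase(0,-.05,.043))"
```

```text
t 6.37 pos [ 0.6123 -0.2691  0.1574] w 0.0205 f [ 0.   0.6 -8.3] gf 79.9 -> shift [ 1.000e-02 -2.600e-01  1.144e+01] turn 0.003 tilt [-0.0059  0.0021] q [-0.12  0.4  -0.09 -0.   -1.08  0.26]
```

>>> apply_moves([
  [0.8,0,-0.2,2.5,0.0],
  [0.8,0,-0.2,5,0],
  [0.8,0,-0.2,7.5,0],
  [0.8,0,-0.2,9.8,0],
  [0.8,0,-0.2,10.6,0],
])

```text
time_s: 6.78
position: [0.6123, -0.2665, 0.0498]
eef_rot: [[0.136, -0.991, -0.008], [-0.991, -0.136, 0.003], [-0.004, 0.008, -1.0]]
force: [-1.3, 1.2, -9.6]
gripper_width: 0.0205
gripper_force: 79.9
```

>>> apply_moves([
  [0.8,0,0,0.2,0.0],
  [0.8,0,0,0.4,0],
  [0.8,0,0,0.6,0],
  [0.8,0,0,0.7,0],
  [0.8,0,0,0.7,0],
])

```text
time_s: 7.2
position: [0.6167, -0.2685, 0.0494]
eef_rot: [[0.137, -0.991, 0.002], [-0.991, -0.137, -0.0], [0.0, -0.002, -1.0]]
force: [1.1, -0.7, -9.5]
gripper_width: 0.0211
gripper_force: 79.9
```

```bash
python3 -c "
from h import *
rel(incase(0,-.05,.042))"
```

```text
t 7.2 pos [ 0.6167 -0.2685  0.0494] w 0.0211 f [ 1.1 -0.7 -9.5] gf 79.9 -> shift [-0.02  0.25  0.74] turn 0.006 tilt [ 0.0017 -0.0002] q [-0.12  0.51 -0.2   0.   -0.86  0.26]
```

>>> apply_moves([
  [0.8,0,0.1,0.3,0.0],
  [0.8,0,0.1,0.5,0],
  [0.8,0,0.1,0.6,0],
  [0.8,0,0.1,0.7,0],
  [0.8,0,0.1,0.75,0],
])

```text
time_s: 7.62
position: [0.6156, -0.2686, 0.0431]
eef_rot: [[0.137, -0.991, 0.001], [-0.991, -0.137, -0.001], [0.001, -0.001, -1.0]]
force: [-5.4, 6.7, 11.6]
gripper_width: 0.0204
gripper_force: 81.8
```

```bash
python3 -c "
from h import *
rel(incase(0,-.05,.042))"
```

```text
t 7.62 pos [ 0.6156 -0.2686  0.0431] w 0.0204 f [-5.4  6.7 11.6] gf 81.8 -> shift [-0.02  0.14  0.11] turn 0.007 tilt [ 0.0013 -0.0006] q [-0.12  0.51 -0.21  0.   -0.85  0.26]
```

>>> apply_moves([
  [0.2,0,0,-0.1,0.0],
  [0.2,0,0,-0.1,0],
  [0.2,0,0,-0.1,0],
  [0.2,0,0,-1,0],
  [0.2,0,0,-3,0],
])

```text
time_s: 8.03
position: [0.6136, -0.2684, 0.0691]
eef_rot: [[0.136, -0.991, -0.004], [-0.991, -0.136, 0.001], [-0.001, 0.004, -1.0]]
force: [0.2, 0.4, 0.3]
gripper_width: 0.034
gripper_force: 0.0
```

>>> apply_moves([
  [0.2,0,0,-3,0.0],
  [0.2,0,0,-6,0],
  [0.2,-3.2,1.7,-7,0],
  [0.2,-6.7,3.6,-7,0],
  [0.2,-10.2,5.5,-7,0],
])

```text
time_s: 8.45
position: [0.5468, -0.1748, 0.1424]
eef_rot: [[0.135, -0.991, 0.003], [-0.991, -0.135, -0.0], [0.001, -0.003, -1.0]]
force: [-0.1, 0.0, 0.4]
gripper_width: 0.0342
gripper_force: 0.0
```

>>> apply_moves([
  [0.1,-3.5,1.9,0,0.0],
  [0.1,-7,3.8,0,0],
  [0.1,-10.5,5.7,0,0],
  [0.1,-14,7.7,0,0],
  [0.1,-17.3,9.6,0,0],
])

```text
time_s: 8.87
position: [0.4271, -0.0157, 0.1416]
eef_rot: [[0.136, -0.991, 0.002], [-0.991, -0.136, 0.0], [-0.0, -0.002, -1.0]]
force: [1.3, 2.0, 0.7]
gripper_width: 0.0385
gripper_force: 0.0
```

```bash
python3 -c "
from h import *
rel([.4278,-.0150,.028])
p,d=snap('top')
_,_,W=load('top')
def blob(name,u,v,r,zlo,zhi):
    w=W[v-r:v+r+1,u-r:u+r+1].reshape(-1,3); k=w[(w[:,2]>zlo)&(w[:,2]<zhi)]
    print(name,len(k),cv2.minEnclosingCircle((k[:,:2]*1000).astype(np.float32)),np.median(k[:,2]),incase(0,-.05,0))
blob('L in case',434,155,18,.045,.065)
"
```

```text
t 8.87 pos [ 0.4271 -0.0157  0.1416] w 0.0385 f [1.3 2.  0.7] gf 0.0 -> shift [-0.06 -0.05 11.36] turn 0.006 tilt [0.0017 0.0004] q [ 0.43  0.03 -0.64  0.   -0.91 -0.29]
L in case 216 ((619.538818359375, -274.6474304199219), 62.08962631225586) 0.053776953889603185 [np.float64(0.6142263096110026), np.float64(-0.26857224306869054), 0]
```

>>> apply_moves([
  [0.1,-0.05,-0.05,3,0.0],
  [0.1,-0.05,-0.05,6,0],
  [0.1,-0.05,-0.05,9,0],
  [0.1,-0.05,-0.05,10.8,0],
  [0.1,-0.05,-0.05,11.2,0],
])

```text
time_s: 9.33
position: [0.4271, -0.0167, 0.0269]
eef_rot: [[0.137, -0.991, -0.003], [-0.991, -0.137, -0.001], [0.001, 0.004, -1.0]]
force: [0.2, -0.9, 0.6]
gripper_width: 0.0387
gripper_force: 0.0
```

>>> apply_moves([
  [0.1,0,0,0,0.0],
  [0.1,0,0,0,0],
])

```text
time_s: 9.5
position: [0.4294, -0.0161, 0.0298]
eef_rot: [[0.137, -0.991, 0.001], [-0.991, -0.137, 0.0], [0.0, -0.001, -1.0]]
force: [1.4, 0.0, 1.0]
gripper_width: 0.0387
gripper_force: 0.0
```

```bash
python3 -c "
from h import *
rel([.4278,-.0150,.028])"
```

```text
t 9.5 pos [ 0.4294 -0.0161  0.0298] w 0.0387 f [1.4 0.  1. ] gf 0.0 -> shift [-0.13  0.14  0.18] turn 0.006 tilt [0.0011 0.0001] q [ 0.43  0.21 -0.77  0.   -0.59 -0.29]
```

>>> apply_moves([
  [0.1,-0.1,0.1,0.2,0.0],
  [0.1,-0.1,0.1,0.2,0],
  [0.9,-0.1,0.1,0.2,0],
  [0.9,-0.1,0.1,0.2,0],
  [0.9,-0.1,0.1,0.2,0],
])

```text
time_s: 9.92
position: [0.4279, -0.0153, 0.0279]
eef_rot: [[0.137, -0.991, 0.001], [-0.991, -0.137, 0.0], [-0.0, -0.001, -1.0]]
force: [-2.9, 0.1, 11.9]
gripper_width: 0.0158
gripper_force: 78.1
```

>>> apply_moves([
  [0.9,0,0,0,0.0],
  [0.9,0,0,-1,0],
  [0.9,0,0,-4,0],
  [0.9,0,0,-7,0],
  [0.9,0,0,-10,0],
])

```text
time_s: 10.33
position: [0.4261, -0.0158, 0.1276]
eef_rot: [[0.136, -0.991, -0.002], [-0.991, -0.136, -0.0], [0.0, 0.002, -1.0]]
force: [0.8, 0.5, -5.8]
gripper_width: 0.0157
gripper_force: 79.2
```

>>> apply_moves([
  [0.9,0,0,-2,0.0],
  [0.9,2.8,-1.9,-3,0],
  [0.9,5.7,-3.8,-3,0],
  [0.9,8.6,-5.7,-3,0],
  [0.9,11.4,-7.7,-3,0],
])

```text
time_s: 10.75
position: [0.5192, -0.1189, 0.1569]
eef_rot: [[0.137, -0.991, -0.0], [-0.991, -0.137, 0.001], [-0.001, 0.0, -1.0]]
force: [0.9, 1.9, -5.5]
gripper_width: 0.0156
gripper_force: 79.6
```

>>> apply_moves([
  [0.9,2.9,-1.9,0,0.0],
  [0.9,5.7,-3.8,0,0],
  [0.9,8.5,-5.7,0,0],
  [0.9,10.7,-7.3,0,0],
  [0.9,10.7,-7.3,0,0],
])

```text
time_s: 11.17
position: [0.6082, -0.2172, 0.1551]
eef_rot: [[0.134, -0.991, -0.001], [-0.991, -0.134, -0.001], [0.001, 0.001, -1.0]]
force: [0.8, 0.9, -3.9]
gripper_width: 0.0162
gripper_force: 79.6
```

>>> apply_moves([
  [0.9,0,0,0,0.0],
  [0.9,0,0,0,0],
])

```text
time_s: 11.33
position: [0.6048, -0.2137, 0.1555]
eef_rot: [[0.136, -0.991, -0.003], [-0.991, -0.136, 0.001], [-0.001, 0.003, -1.0]]
force: [-0.5, -0.2, -5.0]
gripper_width: 0.0157
gripper_force: 79.6
```

```bash
python3 -c "
from h import *
rel(incase(0,.005,.034))
p,d=snap('side');cv2.imwrite('pics/s3.png',cv2.resize(p[80:320,300:500],None,fx=2.5,fy=2.5)[:,:,::-1])"
```

```text
t 11.33 pos [ 0.6048 -0.2137  0.1555] w 0.0157 f [-0.5 -0.2 -5. ] gf 79.6 -> shift [ 0.08 -0.25 12.15] turn 0.005 tilt [-0.0027  0.0009] q [-0.04  0.36 -0.17 -0.   -1.05  0.17]
```

View pics/s3.png

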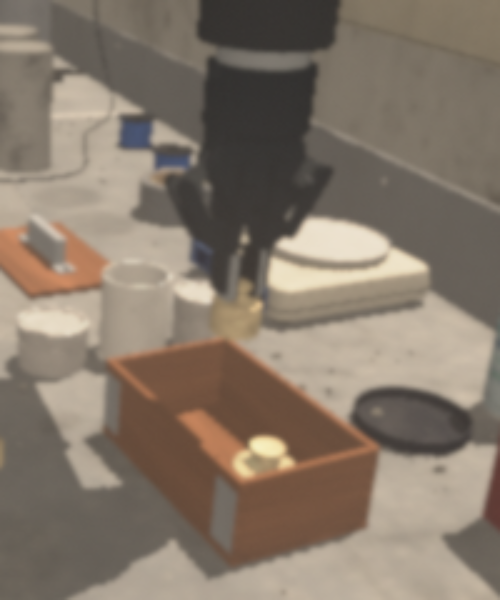

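The large weight stands upright in the case (crop 265,455), and the medium one hangs straight in the gripper (235,315). Lower it.

>>> apply_moves([
  [0.9,0.05,-0.2,3,0.0],
  [0.9,0.05,-0.2,6,0],
  [0.9,0.05,-0.2,9,0],
  [0.9,0.05,-0.2,10.5,0],
  [0.9,0.05,-0.2,11,0],
])

```text
time_s: 11.8
position: [0.6054, -0.2127, 0.0438]
eef_rot: [[0.137, -0.991, -0.005], [-0.991, -0.137, 0.001], [-0.002, 0.005, -1.0]]
force: [-0.5, -0.7, -5.0]
gripper_width: 0.0154
gripper_force: 79.7
```

>>> apply_moves([
  [0.9,0,0,0,0.0],
  [0.9,0,0,0,0],
  [0.9,0,0,0.1,0],
])

```text
time_s: 12.05
position: [0.6095, -0.2139, 0.048]
eef_rot: [[0.137, -0.991, 0.003], [-0.991, -0.137, -0.001], [0.001, -0.003, -1.0]]
force: [-0.4, 0.8, -4.3]
gripper_width: 0.0156
gripper_force: 79.7
```

```bash
python3 -c "
from h import *
rel(incase(0,.005,.034))"
```

```text
t 12.05 pos [ 0.6095 -0.2139  0.048 ] w 0.0156 f [-0.4  0.8 -4.3] gf 79.7 -> shift [-0.03  0.25  1.4 ] turn 0.007 tilt [ 0.0034 -0.0006] q [-0.04  0.47 -0.27  0.   -0.83  0.17]
```

>>> apply_moves([
  [0.9,0,0.1,0.4,0.0],
  [0.9,0,0.1,0.7,0],
  [0.9,0,0.1,1.0,0],
  [0.9,0,0.1,1.2,0],
  [0.9,0,0.1,1.3,0],
])

```text
time_s: 12.47
position: [0.6073, -0.2145, 0.034]
eef_rot: [[0.137, -0.991, 0.0], [-0.991, -0.137, -0.001], [0.001, -0.0, -1.0]]
force: [-6.3, 2.5, 13.1]
gripper_width: 0.0155
gripper_force: 82.6
```

>>> apply_moves([
  [0.9,0,0,0,0.0],
  [0.9,0,0,0.05,0],
])

```text
time_s: 12.63
position: [0.6073, -0.2145, 0.034]
eef_rot: [[0.137, -0.991, 0.001], [-0.991, -0.137, -0.001], [0.001, -0.0, -1.0]]
force: [-6.1, 2.4, 13.3]
gripper_width: 0.0156
gripper_force: 82.5
```

```bash
python3 -c "
from h import *
rel(incase(0,.005,.034))"
```

```text
t 12.63 pos [ 0.6073 -0.2145  0.034 ] w 0.0156 f [-6.1  2.4 13.3] gf 82.5 -> shift [-0.05  0.02  0.  ] turn 0.007 tilt [ 0.0006 -0.0007] q [-0.04  0.49 -0.28  0.   -0.8   0.17]
```

>>> apply_moves([
  [0.3,0,0,-0.1,0.0],
  [0.3,0,0,-0.1,0],
  [0.3,0,0,-0.1,0],
  [0.3,0,0,-1,0],
  [0.3,0,0,-3.5,0],
])

```text
time_s: 13.05
position: [0.6049, -0.2139, 0.0646]
eef_rot: [[0.136, -0.991, -0.006], [-0.991, -0.136, 0.001], [-0.002, 0.006, -1.0]]
force: [0.1, -0.3, -0.1]
gripper_width: 0.0298
gripper_force: 0.0
```

>>> apply_moves([
  [0.3,0,0,-3,0.0],
  [0.3,0,0,-6,0],
  [0.3,-1.6,3.2,-7,0],
  [0.3,-3.3,6.5,-7,0],
  [0.3,-5,9.8,-7,0],
])

```text
time_s: 13.47
position: [0.5029, -0.1779, 0.1386]
eef_rot: [[0.136, -0.991, 0.002], [-0.991, -0.136, -0.0], [0.0, -0.002, -1.0]]
force: [0.4, 1.0, -0.1]
gripper_width: 0.0299
gripper_force: 0.0
```

>>> apply_moves([
  [0.3,-1.7,3.2,0,0.0],
  [0.3,-3.3,6.2,1,0],
  [0.3,-3.8,7.2,3,0],
  [0.3,-3.8,7.2,3,0],
  [0.3,-3.8,7.2,3,0],
])

```text
time_s: 13.88
position: [0.4267, -0.1502, 0.108]
eef_rot: [[0.138, -0.99, 0.0], [-0.99, -0.138, -0.0], [0.0, -0.0, -1.0]]
force: [0.1, -0.0, -0.3]
gripper_width: 0.03
gripper_force: 0.0
```

```bash
python3 -c "
from h import *
rel([.4267,-.1502,.022])"
```

```text
t 13.88 pos [ 0.4267 -0.1502  0.108 ] w 0.03 f [ 0.1 -0.  -0.3] gf 0.0 -> shift [-0.   0.   8.6] turn 0.007 tilt [ 0.0004 -0.0003] q [ 0.1   0.12 -0.63  0.   -0.82  0.04]
```

>>> apply_moves([
  [0.2,0,0,2.5,0.0],
  [0.2,0,0,5,0],
  [0.2,0,0,7,0],
  [0.2,0,0,8.2,0],
  [0.2,0,0,8.6,0],
])

```text
time_s: 14.3
position: [0.4276, -0.1506, 0.0201]
eef_rot: [[0.137, -0.991, -0.002], [-0.991, -0.137, -0.0], [0.0, 0.002, -1.0]]
force: [-0.6, -0.2, -0.2]
gripper_width: 0.0343
gripper_force: 0.0
```

>>> apply_moves([
  [0.2,0,0,0,0.0],
  [0.2,0,0,0,0],
  [1,0,0,0,0],
  [1,0,0,0,0],
  [1,0,0,0,0],
])

```text
time_s: 14.72
position: [0.4277, -0.1503, 0.0225]
eef_rot: [[0.137, -0.991, 0.002], [-0.991, -0.137, -0.0], [0.0, -0.002, -1.0]]
force: [-0.4, 0.4, 5.9]
gripper_width: 0.0114
gripper_force: 78.3
```

>>> apply_moves([
  [1,0,0,0,0.0],
  [1,0,0,-1,0],
  [1,0,0,-4,0],
  [1,0,0,-7,0],
  [1,0,0,-10,0],
])

```text
time_s: 15.13
position: [0.4261, -0.1502, 0.1227]
eef_rot: [[0.137, -0.991, -0.001], [-0.991, -0.137, 0.0], [-0.0, 0.001, -1.0]]
force: [1.2, -0.6, -2.1]
gripper_width: 0.0106
gripper_force: 78.6
```

```bash
python3 -c "
from h import *
rel(incase(0,.055,.028))"
```

```text
t 15.13 pos [ 0.4261 -0.1502  0.1227] w 0.0106 f [ 1.2 -0.6 -2.1] gf 78.6 -> shift [  3.79 -17.09   9.46] turn 0.006 tilt [-0.0006  0.    ] q [ 0.1   0.1  -0.61 -0.   -0.86  0.04]
```

>>> apply_moves([
  [1,0.8,-3.4,0,0.0],
  [1,1.6,-7,0,0],
  [1,2.4,-10.6,0,0],
  [1,3.2,-14.2,0,0],
  [1,3.8,-17,0,0],
])

```text
time_s: 15.55
position: [0.6028, -0.1649, 0.1218]
eef_rot: [[0.137, -0.991, 0.001], [-0.991, -0.137, -0.0], [0.0, -0.001, -1.0]]
force: [0.2, 0.3, -1.2]
gripper_width: 0.0109
gripper_force: 78.7
```

>>> apply_moves([
  [1,0,0,0,0.0],
  [1,0,0,0,0],
  [1,0,0,1,0],
  [1,0,0,2,0],
  [1,0,0,2,0],
])

```text
time_s: 15.97
position: [0.5977, -0.1644, 0.0988]
eef_rot: [[0.136, -0.991, -0.004], [-0.991, -0.136, 0.001], [-0.001, 0.004, -1.0]]
force: [0.2, 0.1, -2.3]
gripper_width: 0.0112
gripper_force: 78.7
```

```bash
python3 -c "
from h import *
rel(incase(0,.055,.0285))"
```

```text
t 15.97 pos [ 0.5977 -0.1644  0.0988] w 0.0112 f [ 0.2  0.1 -2.3] gf 78.7 -> shift [ 0.06 -0.3   7.03] turn 0.005 tilt [-0.0038  0.0008] q [ 0.05  0.38 -0.28 -0.   -0.91  0.09]
```

>>> apply_moves([
  [1,0,-0.1,1.5,0.0],
  [1,0,-0.1,3,0],
  [1,0,-0.1,4.5,0],
  [1,0,-0.1,5.7,0],
  [1,0,-0.1,6,0],
])

```text
time_s: 16.38
position: [0.5994, -0.1644, 0.0392]
eef_rot: [[0.136, -0.991, -0.003], [-0.991, -0.136, 0.0], [-0.001, 0.003, -1.0]]
force: [-1.4, -0.0, -2.5]
gripper_width: 0.011
gripper_force: 78.7
```

>>> apply_moves([
  [1,0,0,0,0.0],
  [1,0,0,0,0],
  [1,0,0,0,0],
])

```text
time_s: 16.63
position: [0.6019, -0.1646, 0.0423]
eef_rot: [[0.137, -0.991, 0.001], [-0.991, -0.137, -0.0], [0.0, -0.001, -1.0]]
force: [-0.0, -0.2, -1.8]
gripper_width: 0.0107
gripper_force: 78.7
```

```bash
python3 -c "
from h import *
rel(incase(0,.055,.0285))"
```

```text
t 16.63 pos [ 0.6019 -0.1646  0.0423] w 0.0107 f [-0.  -0.2 -1.8] gf 78.7 -> shift [-0.03  0.14  1.38] turn 0.006 tilt [ 0.0014 -0.0002] q [ 0.05  0.45 -0.32  0.   -0.79  0.09]
```

>>> apply_moves([
  [1,0,0.1,0.4,0.0],
  [1,0,0.1,0.8,0],
  [1,0,0.1,1.1,0],
  [1,0,0.1,1.3,0],
  [1,0,0.1,1.4,0],
])

```text
time_s: 17.05
position: [0.6001, -0.1649, 0.0284]
eef_rot: [[0.137, -0.991, -0.0], [-0.991, -0.137, -0.001], [0.001, 0.0, -1.0]]
force: [-7.8, 3.2, 19.1]
gripper_width: 0.0107
gripper_force: 80.9
```

>>> apply_moves([
  [1,0,0,0,0.0],
  [1,0,0,0,0],
])

```text
time_s: 17.22
position: [0.6002, -0.1648, 0.0286]
eef_rot: [[0.137, -0.991, 0.0], [-0.991, -0.137, -0.0], [0.0, 0.0, -1.0]]
force: [-5.4, 1.5, 10.5]
gripper_width: 0.0109
gripper_force: 80.0
```

>>> apply_moves([
  [0.5,0,0,-0.05,0.0],
  [0.5,0,0,-0.05,0],
  [0.5,0,0,-0.1,0],
  [0.5,0,0,-1,0],
  [0.5,0,0,-3.5,0],
])

```text
time_s: 17.63
position: [0.5979, -0.1645, 0.0596]
eef_rot: [[0.136, -0.991, -0.006], [-0.991, -0.136, 0.0], [-0.001, 0.006, -1.0]]
force: [-0.1, 0.9, 0.1]
gripper_width: 0.0216
gripper_force: 0.0
```

>>> apply_moves([
  [0.5,0,0,-3.5,0.0],
  [0.5,0,0,-7,0],
  [0.5,0,0,-10.5,0],
  [0.5,-3,-0.4,-12,0],
  [0.5,-6.8,-0.9,-12,0],
])

```text
time_s: 18.05
position: [0.6024, -0.0973, 0.188]
eef_rot: [[0.134, -0.991, 0.008], [-0.991, -0.134, -0.0], [0.001, -0.008, -1.0]]
force: [1.9, 0.5, 0.6]
gripper_width: 0.0212
gripper_force: 0.0
```

>>> apply_moves([
  [0.3,-3.8,-0.5,0,0.0],
  [0.3,-7.6,-1,0,0],
  [0.3,-11.4,-1.5,0,0],
  [0.3,-15.2,-2,0,0],
  [0.3,-19,-2.4,0,0],
])

```text
time_s: 18.47
position: [0.5976, 0.0973, 0.1832]
eef_rot: [[0.137, -0.991, 0.001], [-0.991, -0.137, 0.0], [-0.0, -0.001, -1.0]]
force: [0.8, -0.1, -0.2]
gripper_width: 0.0298
gripper_force: 0.0
```

>>> apply_moves([
  [0.2,-3.8,-0.5,0,0.0],
  [0.2,-7.6,-1,0,0],
  [0.2,-11.4,-1.5,0,0.03],
  [0.2,-14,-1.8,0,0.03],
  [0.2,-15.2,-2,0,0.03],
])

```text
time_s: 18.88
position: [0.5966, 0.2522, 0.1827]
eef_rot: [[0.109, -0.994, 0.001], [-0.994, -0.109, 0.0], [-0.0, -0.001, -1.0]]
force: [0.0, -0.0, 0.1]
gripper_width: 0.0346
gripper_force: 0.0
```

```bash
python3 -c "
from h import *
rel([.596,.250,.02],YAW['lid'])
p,d=snap('top')
_,_,W=load('top')
from h import *
def blob(n,x,y,zlo,zhi,r=.02):
    k=W[(np.hypot(W[...,0]-x,W[...,1]-y)<r)&(W[...,2]>zlo)&(W[...,2]<zhi)]
    print(n,len(k),cv2.minEnclosingCircle((k[:,:2]*1000).astype(np.float32)),k[:,2].max())
for n,y,h,c in(('L',-.05,.056,.031),('M',.005,.046,.025),('S',.055,.036,.02)):
    x,yy,_=incase(0,y,0); blob(n,x,yy,h-.009,h+.01)
    blob(n+' body',x,yy,.015,h+.01,.03)
cv2.imwrite('pics/t2.png',cv2.resize(p[90:290,180:460],None,fx=2.8,fy=2.8,interpolation=cv2.INTER_CUBIC)[:,:,::-1])
def rect(n,m):
    k=W[m]; print(n,len(k),cv2.minAreaRect((k[:,:2]*1000).astype(np.float32)))
X,Y,Z=W[...,0],W[...,1],W[...,2]
rect('case',(abs(X-.608)<.09)&(abs(Y+.219)<.13)&(Z>.063)&(Z<.08))
"
```

```text
t 18.88 pos [0.5966 0.2522 0.1827] w 0.0346 f [ 0.  -0.   0.1] gf 0.0 -> shift [ 0.22  0.09 16.27] turn 0.003 tilt [0.0006 0.0004] q [ 0.7   0.35 -0.12  0.   -1.1  -0.59]
L 91 ((615.4459228515625, -264.45806884765625), 13.44323444366455) 0.05689936226671066
L body 315 ((614.427734375, -264.6025390625), 24.438720703125) 0.05689936226671066
M 55 ((607.159912109375, -214.42665100097656), 10.294405937194824) 0.04803322828316603
M body 209 ((607.8250732421875, -219.55148315429688), 24.560237884521484) 0.04803322828316603
S 35 ((598.080078125, -165.67308044433594), 8.860823631286621) 0.036836727791053625
S body 110 ((598.8128662109375, -164.9526824951172), 15.068002700805664) 0.036836727791053625
case 670 ((607.70068359375, -219.1749725341797), (120.39470672607422, 200.79052734375), 7.533082962036133)
```

View pics/t2.png

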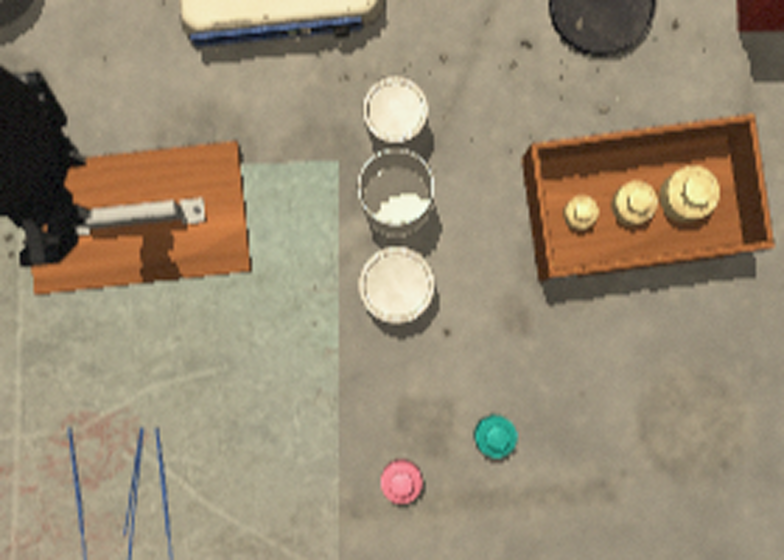

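All three weights stand upright in the case (crop 581,213; 636,203; 693,193), and the row and look-alikes are untouched. Next, the lid.

>>> apply_moves([
  [0.2,0.2,0.08,3,0.0],
  [0.2,0.2,0.08,6,0],
  [0.2,0.2,0.08,9,0],
  [0.2,0.2,0.08,12,0],
  [0.2,0.2,0.08,13.5,0],
])

```text
time_s: 19.35
position: [0.5946, 0.2447, 0.044]
eef_rot: [[0.106, -0.994, -0.004], [-0.994, -0.106, -0.002], [0.002, 0.004, -1.0]]
force: [0.1, -0.0, -0.4]
gripper_width: 0.0342
gripper_force: 0.0
```

>>> apply_moves([
  [0.2,0,0,0.8,0.0],
  [0.2,0,0,1.6,0],
  [0.2,0,0,2.2,0],
  [0.2,0,0,2.5,0],
  [0.2,0,0,2.5,0],
])

```text
time_s: 19.77
position: [0.5965, 0.2466, 0.0226]
eef_rot: [[0.107, -0.994, 0.0], [-0.994, -0.107, 0.0], [-0.0, -0.0, -1.0]]
force: [-0.2, -0.2, -0.1]
gripper_width: 0.0341
gripper_force: 0.0
```

>>> apply_moves([
  [0.2,0,0,0,0.0],
  [0.2,0,0,0,0],
])

```text
time_s: 19.93
position: [0.5967, 0.247, 0.0233]
eef_rot: [[0.107, -0.994, 0.001], [-0.994, -0.107, 0.001], [-0.001, -0.001, -1.0]]
force: [0.1, -0.1, 1.8]
gripper_width: 0.0342
gripper_force: 0.0
```

```bash
python3 -c "
from h import *
rel([.596,.250,.021],YAW['lid'])"
```

```text
t 19.93 pos [0.5967 0.247  0.0233] w 0.0342 f [ 0.1 -0.1  1.8] gf 0.0 -> shift [-0.3   0.04  0.23] turn 0.001 tilt [0.0013 0.0009] q [ 0.69  0.5  -0.29  0.   -0.78 -0.59]
```

>>> apply_moves([
  [0.2,-0.3,0.03,0.15,0.0],
  [0.2,-0.3,0.03,0.15,0],
  [0.2,-0.3,0.03,0.15,0],
  [1,-0.3,0.03,0.15,0],
  [1,-0.3,0.03,0.15,0],
], grip_force=90)

```text
time_s: 20.35
position: [0.5957, 0.2498, 0.0212]
eef_rot: [[0.107, -0.994, 0.0], [-0.994, -0.107, 0.0], [-0.0, -0.0, -1.0]]
force: [-0.6, -0.7, -2.1]
gripper_width: 0.0127
gripper_force: 87.6
```

>>> apply_moves([
  [1,0,0,0,0.0],
  [1,0,0,0,0],
  [1,0,0,0,0],
  [1,0,0,-0.5,0],
  [1,0,0,-1,0],
])

```text
time_s: 20.77
position: [0.5948, 0.249, 0.0301]
eef_rot: [[0.106, -0.994, -0.002], [-0.994, -0.106, -0.001], [0.001, 0.002, -1.0]]
force: [-0.5, 0.7, -3.6]
gripper_width: 0.0126
gripper_force: 87.8
```

>>> apply_moves([
  [1,0,0,-2.5,0.0],
  [1,0,0,-5,0],
  [1,0,0,-7.5,0],
  [1,0,0,-10,0],
  [1,0,0,-12.5,0],
])

```text
time_s: 21.18
position: [0.595, 0.2492, 0.1567]
eef_rot: [[0.106, -0.994, -0.001], [-0.994, -0.106, -0.0], [0.0, 0.001, -1.0]]
force: [0.4, 0.2, -2.7]
gripper_width: 0.0125
gripper_force: 88.2
```

>>> apply_moves([
  [1,0,0,-2.5,0.0],
  [1,0,0,-3.5,0],
  [1,0,0,-3.5,0],
  [1,0,0,-3.5,0],
  [1,0,0,-3.5,0],
])

```text
time_s: 21.6
position: [0.5945, 0.2491, 0.1886]
eef_rot: [[0.106, -0.994, -0.003], [-0.994, -0.106, -0.001], [0.001, 0.003, -1.0]]
force: [-0.2, -0.7, -4.5]
gripper_width: 0.0127
gripper_force: 88.5
```

```bash
python3 -c "
from h import *
rel(incase(0,0,.18))
snap('side'); p,d,W=load('side')
X,Y,Z=W[...,0],W[...,1],W[...,2]
m=(abs(X-.596)<.1)&(abs(Y-.25)<.13)&(Z>.15)&(Z<.2)
k=W[m]; print(len(k)); A=np.c_[k[:,:2]-[.596,.25],np.ones(len(k))]
g=np.ones(len(k),bool)
for i in range(8):
    c=np.linalg.lstsq(A[g],k[g,2],rcond=None)[0]; r=k[:,2]-A@c; g=abs(r)<.004
print(c,g.sum())
cv2.imwrite('pics/s4.png',cv2.resize(p[60:310,180:480],None,fx=2.4,fy=2.4)[:,:,::-1])"
```

```text
t 21.6 pos [0.5945 0.2491 0.1886] w 0.0127 f [-0.2 -0.7 -4.5] gf 88.5 -> shift [46.68  3.66  0.92] turn -0.024 tilt [-0.003  -0.0014] q [ 0.7   0.34 -0.12 -0.   -1.12 -0.59]
916
[0.00328945 0.0054853  0.18377623] 724
```

View pics/s4.png

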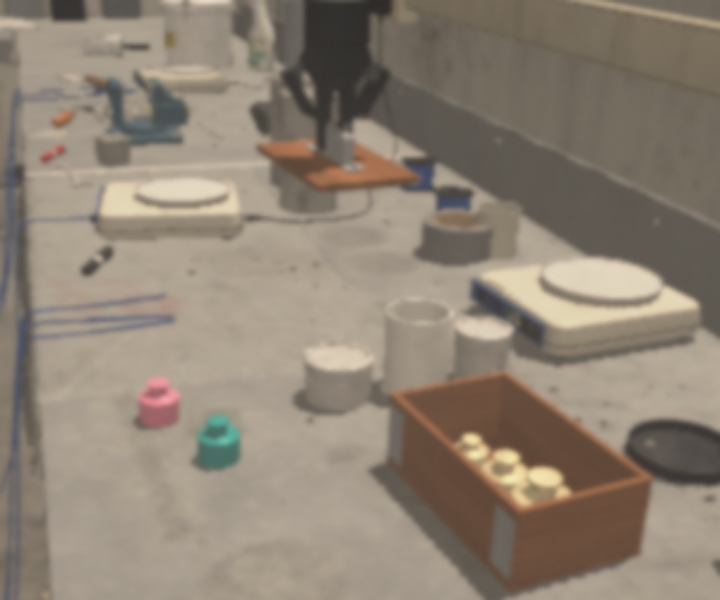

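The lid is held level (crop 335,165), with its top at 0.184 m. I'll carry it over the row at about 80 mm clearance.

>>> apply_moves([
  [1,1,0.1,0,0.0],
  [1,3,0.2,0,0],
  [1,5.5,0.4,0,0],
  [1,8.5,0.7,0,0],
  [1,11.5,0.9,0,0],
])

```text
time_s: 22.07
position: [0.5981, 0.1328, 0.1893]
eef_rot: [[0.108, -0.994, -0.002], [-0.994, -0.108, -0.001], [0.001, 0.002, -1.0]]
force: [0.3, 0.2, -3.4]
gripper_width: 0.0125
gripper_force: 88.4
```

>>> apply_moves([
  [1,3,0.2,0,0.0],
  [1,6,0.5,0,0],
  [1,9,0.7,0,0],
  [1,12,0.9,0,0],
  [1,15,1.2,0,0],
])

```text
time_s: 22.48
position: [0.6022, -0.0181, 0.1895]
eef_rot: [[0.107, -0.994, -0.002], [-0.994, -0.107, -0.0], [0.0, 0.002, -1.0]]
force: [1.3, 0.2, -3.1]
gripper_width: 0.0127
gripper_force: 88.4
```

>>> apply_moves([
  [1,3,0.2,0,0.0],
  [1,6,0.5,0,0],
  [1,9,0.7,0,0],
  [1,12,0.9,0,0],
  [1,14.5,1.2,0,0],
])

```text
time_s: 22.9
position: [0.6057, -0.1639, 0.1894]
eef_rot: [[0.106, -0.994, -0.002], [-0.994, -0.106, -0.0], [-0.0, 0.002, -1.0]]
force: [0.6, 1.3, -4.3]
gripper_width: 0.0128
gripper_force: 88.4
```

>>> apply_moves([
  [1,2,0.1,0,0.0],
  [1,4,0.3,0,0],
  [1,5.2,0.4,0,-0.02],
  [1,5.7,0.4,0,-0.025],
  [1,5.7,0.4,0,-0.025],
])

```text
time_s: 23.32
position: [0.6079, -0.2199, 0.1894]
eef_rot: [[0.13, -0.992, -0.002], [-0.992, -0.13, 0.0], [-0.0, 0.002, -1.0]]
force: [0.3, 0.3, -3.5]
gripper_width: 0.0124
gripper_force: 88.4
```

>>> apply_moves([
  [1,0,0,0,0.0],
  [1,0,0,0,0],
  [1,0,0,0,0],
  [1,0,0,0,0],
  [1,0,0,0,0],
])

```text
time_s: 23.73
position: [0.6088, -0.218, 0.191]
eef_rot: [[0.132, -0.991, 0.0], [-0.991, -0.132, 0.0], [0.0, -0.0, -1.0]]
force: [-0.3, -0.4, -4.4]
gripper_width: 0.0125
gripper_force: 88.4
```

```bash
cat >> h.py <<'E'
def lidcheck(z0):
    "lid plate fit in the top view: visible plate-top points near height z0"
    snap('top'); _,_,W=load('top'); X,Y,Z=W[...,0],W[...,1],W[...,2]
    k=W[(abs(X-.608)<.1)&(abs(Y+.219)<.14)&(abs(Z-z0)<.008)]
    print('plate',len(k),cv2.minAreaRect((k[:,:2]*1000).astype(np.float32)),'z',np.median(k[:,2]))
    A=np.c_[k[:,:2]-[.608,-.219],np.ones(len(k))]; print('plane',np.linalg.lstsq(A,k[:,2],rcond=None)[0])
E
python3 -c "
from h import *
rel(incase(0,0,.1055)); lidcheck(.184)"
```

```text
t 23.73 pos [ 0.6088 -0.218   0.191 ] w 0.0125 f [-0.3 -0.4 -4.4] gf 88.4 -> shift [0.08 0.13 8.55] turn 0.002 tilt [0.0003 0.    ] q [-0.04  0.34 -0.11 -0.   -1.12  0.18]
plate 1784 ((603.1926879882812, -234.1206512451172), (109.33468627929688, 173.9507598876953), 6.722710609436035) z 0.18447001385018796
plane [0.00222299 0.00437553 0.1845804 ]
```

>>> apply_moves([
  [1,0.08,0.1,1,0.0],
  [1,0.08,0.1,2.5,0],
  [1,0.08,0.1,4,0],
  [1,0.08,0.1,5.3,0],
  [1,0.08,0.1,6,0],
])

```text
time_s: 24.2
position: [0.6066, -0.2193, 0.1283]
eef_rot: [[0.131, -0.991, -0.003], [-0.991, -0.131, 0.001], [-0.001, 0.003, -1.0]]
force: [-0.3, -0.3, -3.6]
gripper_width: 0.0125
gripper_force: 88.3
```

>>> apply_moves([
  [1,0,0,0.6,0.0],
  [1,0,0,1.2,0],
  [1,0,0,1.7,0],
  [1,0,0,2,0],
  [1,0,0,2,0],
])

```text
time_s: 24.62
position: [0.6076, -0.2196, 0.1103]
eef_rot: [[0.132, -0.991, -0.001], [-0.991, -0.132, 0.0], [-0.0, 0.001, -1.0]]
force: [-0.1, 0.7, -4.1]
gripper_width: 0.0124
gripper_force: 88.3
```

>>> apply_moves([
  [1,0,0,0,0.0],
  [1,0,0,0,0],
  [1,0,0,0,0],
  [1,0,0,0,0],
  [1,0,0,0,0],
])

```text
time_s: 25.03
position: [0.6079, -0.2196, 0.1111]
eef_rot: [[0.132, -0.991, 0.001], [-0.991, -0.132, -0.0], [0.0, -0.0, -1.0]]
force: [-0.1, -0.3, -3.6]
gripper_width: 0.0127
gripper_force: 88.3
```

```bash
python3 -c "
from h import *
rel(incase(0,0,.1055)); lidcheck(.103)
p,d=snap('side');cv2.imwrite('pics/s5.png',cv2.resize(p[120:320,300:480],None,fx=3,fy=3)[:,:,::-1])"
```

```text
t 25.03 pos [ 0.6079 -0.2196  0.1111] w 0.0127 f [-0.1 -0.3 -3.6] gf 88.3 -> shift [-0.06  0.02  0.56] turn 0.001 tilt [ 0.0005 -0.    ] q [-0.05  0.41 -0.21  0.   -0.96  0.18]
plate 1381 ((595.255615234375, -232.86233520507812), (95.96879577636719, 179.66883850097656), 7.008770942687988) z 0.10458919085437135
plane [0.00777801 0.00370561 0.10477593]
```

View pics/s5.png

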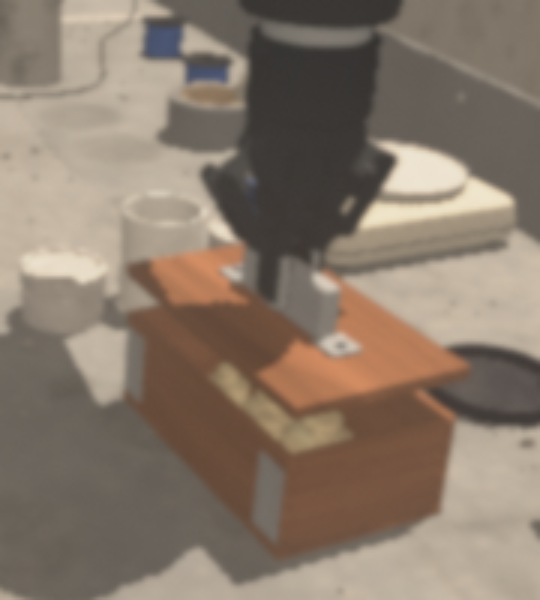

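The lid is level over the case (crop 300,330) with nothing touching. One small lowering, then a final check combining both cameras.

>>> apply_moves([
  [1,-0.05,0,0.3,0.0],
  [1,-0.05,0,0.6,0],
  [1,-0.05,0,0.6,0],
  [1,-0.05,0,0.6,0],
  [1,-0.05,0,0.6,0],
])

```text
time_s: 25.55
position: [0.6077, -0.2191, 0.1047]
eef_rot: [[0.132, -0.991, -0.0], [-0.991, -0.132, -0.0], [-0.0, 0.0, -1.0]]
force: [0.2, -0.4, -4.3]
gripper_width: 0.013
gripper_force: 88.3
```

>>> apply_moves([
  [1,0,0,0,0.0],
  [1,0,0,0,0],
  [1,0,0,0,0],
  [1,0,0,0,0],
  [1,0,0,0,0],
])

```text
time_s: 25.97
position: [0.6078, -0.2191, 0.1049]
eef_rot: [[0.132, -0.991, 0.0], [-0.991, -0.132, -0.0], [0.0, -0.0, -1.0]]
force: [-0.6, -0.2, -4.5]
gripper_width: 0.0121
gripper_force: 88.3
```

```bash
python3 -c "
from h import *
rel(incase(0,0,.1055))
K=[]
for n in('top','side'):
    snap(n); _,_,W=load(n); X,Y,Z=W[...,0],W[...,1],W[...,2]
    k=W[(abs(X-.608)<.1)&(abs(Y+.219)<.14)&(abs(Z-.1)<.007)]; K.append(k)
    A=np.c_[k[:,:2]-[.608,-.219],np.ones(len(k))]; print(n,len(k),np.median(k[:,2]),np.linalg.lstsq(A,k[:,2],rcond=None)[0])
k=np.concatenate(K); print(cv2.minAreaRect((k[:,:2]*1000).astype(np.float32)))
_,_,W=load('top')
for n,x,y,lo in(('beaker',.6135,.0065,.075),('low',.5305,.0065,.03),('tall',.68,.0065,.045)):
    k=W[(np.hypot(W[...,0]-x,W[...,1]-y)<.04)&(W[...,2]>lo)]; print(n,cv2.minEnclosingCircle((k[:,:2]*1000).astype(np.float32)))
"
```

```text
t 25.97 pos [ 0.6078 -0.2191  0.1049] w 0.0121 f [-0.6 -0.2 -4.5] gf 88.3 -> shift [-0.01  0.01 -0.06] turn 0.001 tilt [ 0.0002 -0.    ] q [-0.04  0.41 -0.21  0.   -0.94  0.18]
top 1360 0.09836208204525049 [0.00760901 0.00504226 0.09860694]
side 2899 0.0995982929992355 [0.00869371 0.00798124 0.09975552]
((607.524169921875, -220.724853515625), (125.49158477783203, 205.63189697265625), 7.5023956298828125)
beaker ((613.4945068359375, 6.511040210723877), 39.99333953857422)
low ((530.4953002929688, 6.492072582244873), 39.99318313598633)
tall ((658.583984375, 5.505687713623047), 31.614187240600586)
```

```bash
python3 -c "
from h import *
print(finish_job())"
```

```text
the job is handed in; nothing more can be done
None
```

The job is handed in at about 26 s: all three weights stand upright in the case, and the lid is held level, square and within about 2 mm of centre above it, its lip about 13–15 mm clear of the rim (the plate about 6 mm higher); the row looked unmoved.

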